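# Weed out the perished pipette bulbs

### The arm

A 7-joint arm with a two-finger parallel gripper is mounted at the origin on the work surface. World frame = base frame: x ahead of the robot, y to its left, z up, the work surface at z = 0. Lengths are in m, angles in rad, forces in N, time in s.
With the tool pointing down it reaches from about 0.425 to 0.825 m from the base axis. Payload 3.6 kg.
Tool frame: the origin (TCP) lies midway between the tips of the shut fingers; the grasp point (between the pads) lies 19 mm behind it; x points along the fingers, y is the direction in which the jaws open and shut, and the axes are right-handed (so a half turn about x gives the same grasp; the last joint's range is limited). The gripper opens to 85 mm and grips with 20 to 120 N. Pads are 22 mm wide; open, the fingers measure 114 mm over their backs; the gripper's body (76 mm by 85 mm) begins 54 mm behind the grasp point. The pads swing forward as they close: fully open they stand 13 mm farther back than shut.
Start: joints at [1.141, 0.615, -0.013, 1.423, 0.008, 1.103, -0.04], TCP at [0.255, -0.598, 0.231] pointing down, gripper open.
Joint ranges: [-3.12, 3.12], [-0.3, 2.06], [-1.34, 1.32], [0.26, 2.42], [-1.36, 4.5], [0.01, 1.98], [-2.84, 2.84]. Speed limits (rad/s): [2.79, 2.79, 3.14, 3.14, 3.14, 3.14, 3.14].

### API

Orientations are given as [roll, pitch, yaw] about the fixed x, y, z axes, in that order (R = Rz(yaw) Ry(pitch) Rx(roll)).
In Python, from cell import r, snapshot, job gives the robot as it stands. The module is installed in compiled form; this text tells all that it offers.
- The arm moves only by the shell command python3 -m inch 'ROWS' [FORCE]. ROWS is JSON, a list of rows, each an object with "grip": the gripper command: -1 is shut, 1 is fully open, values between are in proportion; "slide": the shift along the tool's x, y, z in m, a list of three; "delta_rot": the turn, a rotation vector about the tool's x, y, z in rad, a list of three. A call has exactly 10 rows; each row shifts and turns the commanded pose from where the row before left it, along the tool's axes as they then stand; what a row does not reach is not made up. A row lasts 1/8 s, in which the tool goes at most 62.5 mm and 10.7 degrees, less where a joint would pass 70% of its speed; a pose out of reach is approached as far as the arm can. A call with a gripper value outside its range is refused whole. The fingers move at their own pace and stop on an object; FORCE is the grip in N (left out, the last holds). Time passes only in rows, so rows that do not move let the fingers close, or fill a call up. It gives the time, the measured TCP pose, the force and the opening at its end, in the units of the state.
- r.observe(): the state, without advancing time (a new reading comes with each control period).
- snapshot(name): name is "scene" or "top" or "wrist"; returns a dict with "color" (400x640x3 uint8, red, green, blue), "intrinsics" (3x3 intrinsics, pixels), "extrinsics" (4x4, takes a point from camera to world coordinates). Camera axes: x right, y down, z forward; pixel columns grow to the right and rows downward; lengths in m; the calibration is good to about 2 mm. A picture is of the moment at which its call begins. There is no depth.
- job.finish_job(): hands the job in, once; it reports no verdict.
The state is a dict: "t": time; "joint_pos": joint angles; "qvel": joint speeds; "joint_efforts": joint torques, N m; "eef_pos": TCP position; "eef_rot": TCP orientation; "contact_force": force on the tool from outside, world axes, zero at the start; "torque": the same for the moment, N m; "width": finger opening in m.
Only numpy, scipy, OpenCV 4.12 (cv2) and the standard library are available. Lean on these libraries where they do the work, as an engineer would, in place of code of your own. Each camera call takes 0.05 s, during which the arm holds its last target. There are 200 camera calls.

### The job

Some of the four pipette bulbs in the blue rack have perished and gone hard, which only shows when you pinch them. Find out which by pinching them gently between the fingers (never press on one with more than 50 N), put the hard ones down in the yellow discard tray, and leave the soft ones standing upright in their places in the rack. Do not disturb the other things on the bench.

Things in the scene. Friction and masses are not known exactly. Their poses are not given: they have to be found in the camera images.
- rack: Blue plastic block fixed to the bench, 84 mm (its x) by 316 mm (its y), 30 mm tall; origin at the centre of its underside, z up. Four round nests in a row along its y, at -114, -38, 38 and 114 mm, 29 mm wide, 20 mm deep. In each one of four red rubber pipette bulbs, identical to look at, stands neck down with its foot 10 mm above the bench.
- nest0 (a point): Start centre of the bulb in nest 1 of the rack (58 mm above the bench, on the nest's axis; fixed to the rack, does not follow the bulb; axes as the rack's). All bulbs: round neck 26 mm wide, 30 mm long; above it a ball with its centre 48 mm over the foot, 46 mm wide along the rack's y and 48 mm along the rack's x; nub on top, 78 mm over the foot. About 110 g.
- nest1 (a point): Start centre of the bulb in nest 2 of the rack (58 mm above the bench, on the nest's axis; fixed to the rack, does not follow the bulb; axes as the rack's). All bulbs: a darker round pinch pad, 25 mm across, on each of the two sides facing along the rack's x. Only there the ball gives: each pad springs in up to 9.5 mm and back.
- nest2 (a point): Start centre of the bulb in nest 3 of the rack (58 mm above the bench, on the nest's axis; fixed to the rack, does not follow the bulb; axes as the rack's). Soft bulb: each pad goes in about 1.1 mm per N (ball 6 mm narrower under 5 N, fully in at 9 N). Hard bulb: about 0.12 mm per N (6 mm narrower takes over 20 N).
- nest3 (a point): Start centre of the bulb in nest 4 of the rack (58 mm above the bench, on the nest's axis; fixed to the rack, does not follow the bulb; axes as the rack's). Any nest may hold a soft or a hard bulb; there is at least one of each. A bulb ruptures if a finger presses it with more than 50 N.
- tray: Yellow open plastic discard tray, 270 mm (its x) by 180 mm (its y) and 45 mm tall, walls and floor 4 mm thick, empty and fixed to the bench; origin at the centre of its underside, z up. The other things on the bench are loose and stand at least 25 mm clear of the rack and the tray, most of them beyond x = 0.75 m or nearer than x = 0.40 m.

How it is judged:
By the outcome, as a careful person would: the job done as asked, in the order asked, and still so for the second after the job is handed in, with the robot touching nothing.
It also fails if it takes over 67 s, if anything falls off the work surface, if the arm or the gripper's body presses on something with over 40 N, if the wrist force passes 120 N, or if a joint passes its speed limit or range.

## Working session

There is one attempt and no reset: what is moved stays moved. The work goes in short steps, Python scripts to look and compute and a shell command to move; the robot and the scene stay as the last step left them, time stands still between calls to the robot, and variables do not carry over. Pictures are saved under pics/ and viewed, about 8 in all and at most 12, crops included, and the job is handed in when it is done.

```bash
mkdir -p pics; cat > h.py <<'E'
import numpy as np, cv2
from cell import r, snapshot, job
def save(n,f):
    s=snapshot(n); cv2.imwrite('pics/'+f,s['color'][:,:,::-1]); np.savez('pics/'+f[:-4],**{k:np.array(s[k]) for k in s}); return s
def ray(s,uv,z):
    K=np.array(s['intrinsics']);T=np.array(s['extrinsics'])
    d=T[:3,:3]@np.linalg.inv(K)@np.array([uv[0],uv[1],1.]); o=T[:3,3]
    return o+d*(z-o[2])/d[2]
E
python3 - <<'E'
from h import *
a=save('scene','s0.png');b=save('top','t0.png')
im=np.hstack([cv2.resize(x['color'],(400,250)) for x in(a,b)])
print(a['extrinsics'],b['extrinsics'],b['intrinsics']);print(r.observe())
E
```

```text
[[ 0.7809032   0.44934037 -0.43391637  0.92100512]
 [ 0.62449718 -0.54613191  0.55833969 -0.51955286]
 [ 0.01390899 -0.7069888  -0.70708795  0.67057149]
 [ 0.          0.          0.          1.        ]] [[-0.01676514 -0.99480489  0.10040996  0.44575869]
 [-0.99976831  0.01803482  0.01175055 -0.06397396]
 [-0.01350038 -0.1001897  -0.99487676  0.98260605]
 [ 0.          0.          0.          1.        ]] [[486.19223757   0.         314.665768  ]
 [  0.         486.19223757 202.64531425]
 [  0.           0.           1.        ]]
{'t': 0.1, 'joint_pos': array([ 1.14153794,  0.61586298, -0.01261639,  1.42471969,  0.00806926,
        1.10341717, -0.04040763]), 'qvel': array([-1.25542388e-03, -7.91457923e-05, -2.62277292e-04, -3.62682223e-03,
       -1.76386750e-03, -2.19567837e-05, -5.37086477e-04]), 'joint_efforts': array([ 1.38356190e-03, -4.70382822e+01,  2.60169413e-01, -1.71570808e+01,
        1.00555649e-02,  5.89466814e-03, -1.12752069e-06]), 'eef_pos': array([ 0.25452296, -0.59735241,  0.23023399]), 'eef_rot': array([-1.56969154,  1.56843833,  1.97470323]), 'contact_force': array([-0.30943493, -0.37762387, -0.04372394]), 'torque': array([-0.01851296,  0.0418922 , -0.10341536]), 'width': 0.08555198404744786}
```

View pics/t0.png

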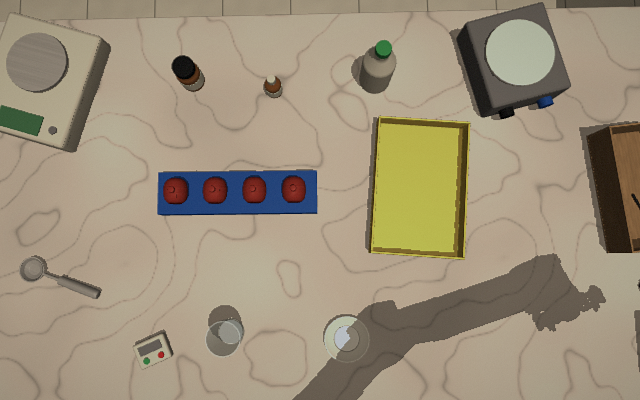

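View pics/s0.png

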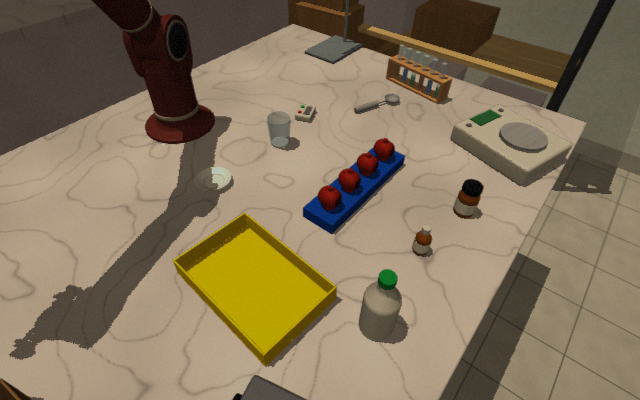

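Top view: rack spans u 158–317, v 170–214, with four red bulbs at u≈176, 215, 254, 293 (v≈189). The tray is at u 370–470, v 117–258. Loose items are well away. Next: measurement.

```bash
python3 - <<'E'
from h import *
from scipy.spatial.transform import Rotation as Ro
o=r.observe()
R=Ro.from_euler('xyz',o['eef_rot']).as_matrix();print(R.round(3))
def blob(s,lo,hi,n=1,amin=50):
    hsv=cv2.cvtColor(s['color'],cv2.COLOR_RGB2HSV);m=cv2.inRange(hsv,lo,hi)
    cs=[c for c in cv2.findContours(m,0,2)[0] if cv2.contourArea(c)>amin]
    return sorted(cs,key=cv2.contourArea)[::-1][:n]
def load(f): return dict(np.load('pics/'+f))
t=load('t0.npz');s=load('s0.npz')
for nm,lo,hi,z in(('rack',(105,120,50),(125,255,255),.03),('tray',(22,120,60),(34,255,255),.045)):
  for v,S in(('top',t),('scene',s)):
    c=cv2.convexHull(blob(S,lo,hi)[0])
    P=np.array([ray(S,p[0],z)[:2] for p in c],np.float32)
    q=cv2.minAreaRect(P);print(nm,v,q);print(cv2.boxPoints(q).round(4).tolist())
for v,S in(('top',t),('scene',s)):
  hsv=cv2.cvtColor(S['color'],cv2.COLOR_RGB2HSV);m=cv2.inRange(hsv,(0,150,40),(6,255,255))|cv2.inRange(hsv,(174,150,40),(180,255,255))
  for c in cv2.findContours(m,0,2)[0]:
    if cv2.contourArea(c)>200:
      M=cv2.moments(c);u=(M['m10']/M['m00'],M['m01']/M['m00']);print(v,np.round(u,1),cv2.contourArea(c),ray(S,u,.06).round(4))
E
```

```text
[[-0.001  0.392 -0.92 ]
 [ 0.002 -0.92  -0.392]
 [-1.    -0.002  0.   ]]
rack top ((0.565341591835022, 0.10091628134250641), (0.31403037905693054, 0.08534088730812073), 89.53583526611328)
[[0.521399974822998, -0.05570000037550926], [0.6067000031471252, -0.05640000104904175], [0.6093000173568726, 0.25760000944137573], [0.5238999724388123, 0.2583000063896179]]
rack scene ((0.5707299113273621, 0.09029950201511383), (0.09404163807630539, 0.3344780206680298), 0.9631773233413696)
[[0.5209000110626221, 0.2567000091075897], [0.5264999866485596, -0.07769999653100967], [0.6205999851226807, -0.07609999924898148], [0.6148999929428101, 0.2583000063896179]]
tray top ((0.5689260959625244, -0.25706756114959717), (0.18318937718868256, 0.269668847322464), 84.95830535888672)
[[0.42660000920295715, -0.33649998903274536], [0.6952000260353088, -0.3601999878883362], [0.7113000154495239, -0.1776999980211258], [0.44269999861717224, -0.15399999916553497]]
tray scene ((0.5780097246170044, -0.26422038674354553), (0.1888534128665924, 0.2860320508480072), 84.92369079589844)
[[0.42719998955726624, -0.3456000089645386], [0.7121000289916992, -0.3709000051021576], [0.7287999987602234, -0.18279999494552612], [0.4438999891281128, -0.1574999988079071]]
top [214.6 190.1] 478.0 [0.5665 0.1384 0.06  ]
top [175.2 190.6] 478.5 [0.567  0.2143 0.06  ]
top [293.3 189.2] 464.5 [ 0.5656 -0.0127  0.06  ]
top [254.  189.7] 471.5 [0.566  0.0628 0.06  ]
scene [328.4 196.6] 343.0 [ 0.567  -0.0163  0.06  ]
scene [348.4 179.1] 311.0 [0.5678 0.0594 0.06  ]
scene [374.5 155.9] 564.5 [0.5685 0.1713 0.06  ]
scene [164.1 131.2] 618.5 [ 0.0812 -0.0976  0.06  ]
```

```bash
python3 -m inch '[{"grip":1,"slide":[0,0,0],"delta_rot":[-0.166,0,0]},{"grip":1,"slide":[0,0,0],"delta_rot":[-0.166,0,0]},{"grip":1,"slide":[0,0,0],"delta_rot":[-0.166,0,0]},{"grip":1,"slide":[0,0,0],"delta_rot":[-0.166,0,0]},{"grip":1,"slide":[0,0,0],"delta_rot":[-0.166,0,0]},{"grip":1,"slide":[0,0,0],"delta_rot":[-0.166,0,0]},{"grip":1,"slide":[0,0,0],"delta_rot":[-0.166,0,0]},{"grip":1,"slide":[0,0.028,-0.053],"delta_rot":[0,0,0]},{"grip":1,"slide":[0,0.028,-0.053],"delta_rot":[0,0,0]},{"grip":1,"slide":[0,0.028,-0.053],"delta_rot":[0,0,0]}]' 20
python3 -m inch '[{"grip":1,"slide":[0,0.028,-0.053],"delta_rot":[0,0,0]},{"grip":1,"slide":[0,0.028,-0.053],"delta_rot":[0,0,0]},{"grip":1,"slide":[0,0.028,-0.053],"delta_rot":[0,0,0]},{"grip":1,"slide":[0,0.028,-0.053],"delta_rot":[0,0,0]},{"grip":1,"slide":[0,0.028,-0.053],"delta_rot":[0,0,0]},{"grip":1,"slide":[0,0.028,-0.053],"delta_rot":[0,0,0]},{"grip":1,"slide":[0,0.028,-0.053],"delta_rot":[0,0,0]},{"grip":1,"slide":[0,0.028,-0.053],"delta_rot":[0,0,0]},{"grip":1,"slide":[0,0,0],"delta_rot":[0,0,0]},{"grip":1,"slide":[0,0,0],"delta_rot":[0,0,0]}]'
python3 -c "
from h import *
o=r.observe();print(o['joint_pos'],o['eef_rot'],o['t']);save('wrist','w0.png')"
```

```text
t: 1.35
eef_pos: [0.3403, -0.4376, 0.2309]
eef_rot: [-2.996, 1.57, 1.71]
contact_force: [0.6, -0.3, -0.5]
width: 0.0855
t: 2.6
eef_pos: [0.5657, -0.0175, 0.2307]
eef_rot: [-0.999, 1.569, -2.576]
contact_force: [-0.1, 0.1, -0.4]
width: 0.0857
[ 0.24908521  0.51045925 -0.39914462  1.66470474  0.22664913  1.01415725
 -0.23115233] [-0.99918717  1.56870797 -2.57598199] 2.6
```

View pics/w0.png

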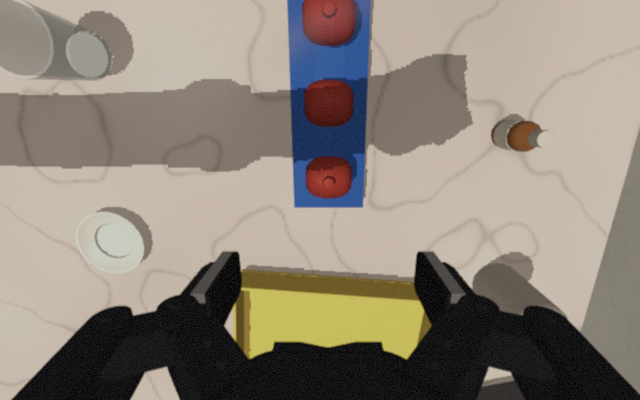

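```bash
python3 -m inch '[{"grip":1,"slide":[0,-0.001,-0.0045],"delta_rot":[0,0,0]},{"grip":1,"slide":[0.035,0,0],"delta_rot":[0,0,0]},{"grip":1,"slide":[0.035,0,0],"delta_rot":[0,0,0]},{"grip":1,"slide":[0.035,0,0],"delta_rot":[0,0,0]},{"grip":1,"slide":[0.035,0,0],"delta_rot":[0,0,0]},{"grip":1,"slide":[0.03,0,0],"delta_rot":[0,0,0]},{"grip":1,"slide":[0.025,0,0],"delta_rot":[0,0,0]},{"grip":0.7,"slide":[0,0,0],"delta_rot":[0,0,0]},{"grip":0.5,"slide":[0,0,0],"delta_rot":[0,0,0]},{"grip":0.4,"slide":[0,0,0],"delta_rot":[0,0,0]}]' 20
python3 -c "
from h import *
o=r.observe();print(o['eef_rot']);save('wrist','w1.png')"
```

```text
t: 3.9
eef_pos: [0.5663, -0.0124, 0.0377]
eef_rot: [1.617, 1.568, 0.04]
contact_force: [-0.1, 0.2, -0.3]
width: 0.0599
[1.61695588 1.56809065 0.0397103 ]
```

View pics/w1.png

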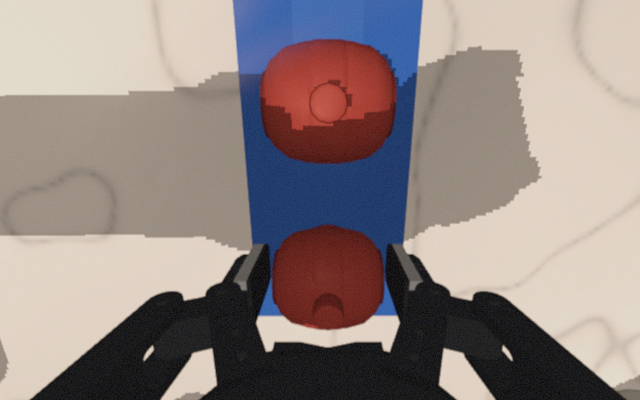

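Bulb centred between the fingers (ball u≈328, pads at 258/398). Pinch to a commanded 36 mm at 20 N.

```bash
python3 -m inch '[{"grip":0.25,"slide":[0.002,0,0],"delta_rot":[0,0,0]},{"grip":0.15,"slide":[0,0,0],"delta_rot":[0,0,0]},{"grip":0.1,"slide":[0,0,0],"delta_rot":[0,0,0]},{"grip":0.05,"slide":[0,0,0],"delta_rot":[0,0,0]},{"grip":0,"slide":[0,0,0],"delta_rot":[0,0,0]},{"grip":-0.05,"slide":[0,0,0],"delta_rot":[0,0,0]},{"grip":-0.1,"slide":[0,0,0],"delta_rot":[0,0,0]},{"grip":-0.15,"slide":[0,0,0],"delta_rot":[0,0,0]},{"grip":-0.15,"slide":[0,0,0],"delta_rot":[0,0,0]},{"grip":-0.15,"slide":[0,0,0],"delta_rot":[0,0,0]}]' 20
```

```text
t: 5.2
eef_pos: [0.5661, -0.0122, 0.0352]
eef_rot: [1.532, 1.569, -0.045]
contact_force: [0.1, -0.3, 6.5]
width: 0.0425
```

```bash
python3 -m inch '[{"grip":0.3,"slide":[0,0,0],"delta_rot":[0,0,0]},{"grip":1,"slide":[0,0,0],"delta_rot":[0,0,0]},{"grip":1,"slide":[0,0,0],"delta_rot":[0,0,0]},{"grip":1,"slide":[0,0,-0.019],"delta_rot":[0,0,0]},{"grip":1,"slide":[0,0,-0.019],"delta_rot":[0,0,0]},{"grip":1,"slide":[0,0,-0.019],"delta_rot":[0,0,0]},{"grip":1,"slide":[0,0,-0.019],"delta_rot":[0,0,0]},{"grip":1,"slide":[0,0,0],"delta_rot":[0,0,0]},{"grip":0.6,"slide":[0,0,0],"delta_rot":[0,0,0]},{"grip":0.4,"slide":[0,0,0],"delta_rot":[0,0,0]}]' 20
python3 -m inch '[{"grip":0.25,"slide":[0,0,0],"delta_rot":[0,0,0]},{"grip":0.15,"slide":[0,0,0],"delta_rot":[0,0,0]},{"grip":0.1,"slide":[0,0,0],"delta_rot":[0,0,0]},{"grip":0.05,"slide":[0,0,0],"delta_rot":[0,0,0]},{"grip":0,"slide":[0,0,0],"delta_rot":[0,0,0]},{"grip":-0.05,"slide":[0,0,0],"delta_rot":[0,0,0]},{"grip":-0.1,"slide":[0,0,0],"delta_rot":[0,0,0]},{"grip":-0.15,"slide":[0,0,0],"delta_rot":[0,0,0]},{"grip":-0.15,"slide":[0,0,0],"delta_rot":[0,0,0]},{"grip":-0.15,"slide":[0,0,0],"delta_rot":[0,0,0]}]' 20
```

```text
t: 6.45
eef_pos: [0.5658, 0.0623, 0.0342]
eef_rot: [-0.218, 1.57, -1.796]
contact_force: [0.1, -0.3, -0.1]
width: 0.0597
t: 7.7
eef_pos: [0.5664, 0.0636, 0.0351]
eef_rot: [1.524, 1.569, -0.053]
contact_force: [0.4, -1.5, 6.2]
width: 0.0365
```

Nest 2 is soft (36.5 mm). Next nests 3 and 4.

```bash
python3 -m inch '[{"grip":0.1,"slide":[0,0,0],"delta_rot":[0,0,0]},{"grip":0.4,"slide":[0,0,0],"delta_rot":[0,0,0]},{"grip":1,"slide":[0,0,0],"delta_rot":[0,0,0]},{"grip":1,"slide":[0,0,-0.019],"delta_rot":[0,0,0]},{"grip":1,"slide":[0,0,-0.019],"delta_rot":[0,0,0]},{"grip":1,"slide":[0,0,-0.019],"delta_rot":[0,0,0]},{"grip":1,"slide":[0,0,-0.019],"delta_rot":[0,0,0]},{"grip":1,"slide":[0,0,0],"delta_rot":[0,0,0]},{"grip":0.6,"slide":[0,0,0],"delta_rot":[0,0,0]},{"grip":0.4,"slide":[0,0,0],"delta_rot":[0,0,0]}]' 20
python3 -m inch '[{"grip":0.25,"slide":[0,0,0],"delta_rot":[0,0,0]},{"grip":0.15,"slide":[0,0,0],"delta_rot":[0,0,0]},{"grip":0.1,"slide":[0,0,0],"delta_rot":[0,0,0]},{"grip":0.05,"slide":[0,0,0],"delta_rot":[0,0,0]},{"grip":0,"slide":[0,0,0],"delta_rot":[0,0,0]},{"grip":-0.05,"slide":[0,0,0],"delta_rot":[0,0,0]},{"grip":-0.1,"slide":[0,0,0],"delta_rot":[0,0,0]},{"grip":-0.15,"slide":[0,0,0],"delta_rot":[0,0,0]},{"grip":-0.15,"slide":[0,0,0],"delta_rot":[0,0,0]},{"grip":-0.15,"slide":[0,0,0],"delta_rot":[0,0,0]}]' 20
```

```text
t: 8.95
eef_pos: [0.5663, 0.1382, 0.0342]
eef_rot: [-0.21, 1.57, -1.789]
contact_force: [-0.7, 1.1, -0.6]
width: 0.0595
t: 10.2
eef_pos: [0.5669, 0.1397, 0.0351]
eef_rot: [1.638, 1.569, 0.061]
contact_force: [0.2, 0.6, 6.1]
width: 0.0365
```

```bash
python3 -m inch '[{"grip":0.1,"slide":[0,0,0],"delta_rot":[0,0,0]},{"grip":0.4,"slide":[0,0,0],"delta_rot":[0,0,0]},{"grip":1,"slide":[0,0,0],"delta_rot":[0,0,0]},{"grip":1,"slide":[0,0,-0.019],"delta_rot":[0,0,0]},{"grip":1,"slide":[0,0,-0.019],"delta_rot":[0,0,0]},{"grip":1,"slide":[0,0,-0.019],"delta_rot":[0,0,0]},{"grip":1,"slide":[0,0,-0.019],"delta_rot":[0,0,0]},{"grip":1,"slide":[0,0,0],"delta_rot":[0,0,0]},{"grip":0.6,"slide":[0,0,0],"delta_rot":[0,0,0]},{"grip":0.4,"slide":[0,0,0],"delta_rot":[0,0,0]}]' 20
python3 -m inch '[{"grip":0.25,"slide":[0,0,0],"delta_rot":[0,0,0]},{"grip":0.15,"slide":[0,0,0],"delta_rot":[0,0,0]},{"grip":0.1,"slide":[0,0,0],"delta_rot":[0,0,0]},{"grip":0.05,"slide":[0,0,0],"delta_rot":[0,0,0]},{"grip":0,"slide":[0,0,0],"delta_rot":[0,0,0]},{"grip":-0.05,"slide":[0,0,0],"delta_rot":[0,0,0]},{"grip":-0.1,"slide":[0,0,0],"delta_rot":[0,0,0]},{"grip":-0.15,"slide":[0,0,0],"delta_rot":[0,0,0]},{"grip":-0.15,"slide":[0,0,0],"delta_rot":[0,0,0]},{"grip":-0.15,"slide":[0,0,0],"delta_rot":[0,0,0]}]' 20
```

```text
t: 11.45
eef_pos: [0.5669, 0.2142, 0.0342]
eef_rot: [-0.104, 1.57, -1.682]
contact_force: [-0.1, -0.4, -0.2]
width: 0.0599
t: 12.7
eef_pos: [0.5673, 0.2154, 0.0352]
eef_rot: [1.343, 1.569, -0.234]
contact_force: [0.5, -1.7, 5.3]
width: 0.0428
```

Nests 1 and 4 are hard (42.5 / 42.8 mm), nests 2 and 3 soft (36.5 mm, the commanded width). Lift nest 4's bulb now.

```bash
python3 -m inch '[{"grip":-0.3,"slide":[0,0,0],"delta_rot":[0,0,0]},{"grip":-0.5,"slide":[0,0,0],"delta_rot":[0,0,0]},{"grip":-0.5,"slide":[0,0,0],"delta_rot":[0,0,0]},{"grip":-0.5,"slide":[-0.01,0,0],"delta_rot":[0,0,0]},{"grip":-0.5,"slide":[-0.02,0,0],"delta_rot":[0,0,0]},{"grip":-0.5,"slide":[-0.03,0,0],"delta_rot":[0,0,0]},{"grip":-0.5,"slide":[-0.03,0,0],"delta_rot":[0,0,0]},{"grip":-0.5,"slide":[-0.03,0,0],"delta_rot":[0,0,0]},{"grip":-0.5,"slide":[-0.02,0,0],"delta_rot":[0,0,0]},{"grip":-0.5,"slide":[0,0,0],"delta_rot":[0,0,0]}]' 28
python3 -c "
from h import *
save('wrist','w2.png')"
```

```text
t: 13.95
eef_pos: [0.5669, 0.2166, 0.1758]
eef_rot: [2.238, 1.568, 0.662]
contact_force: [-0.3, -0.1, -1.5]
width: 0.0405
```

View pics/w2.png

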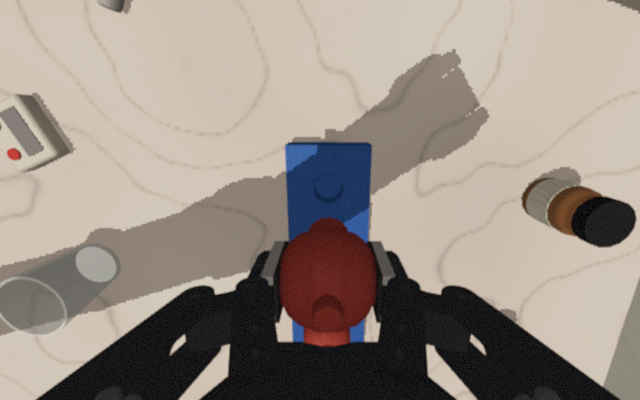

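```bash
python3 -m inch '[{"grip":-0.5,"slide":[0,0.004,0.025],"delta_rot":[0,0,0]},{"grip":-0.5,"slide":[0,0.008,0.056],"delta_rot":[0,0,0]},{"grip":-0.5,"slide":[0,0.008,0.056],"delta_rot":[0,0,0]},{"grip":-0.5,"slide":[0,0.008,0.056],"delta_rot":[0,0,0]},{"grip":-0.5,"slide":[0,0.008,0.056],"delta_rot":[0,0,0]},{"grip":-0.5,"slide":[0,0.008,0.056],"delta_rot":[0,0,0]},{"grip":-0.5,"slide":[0,0.008,0.056],"delta_rot":[0,0,0]},{"grip":-0.5,"slide":[0,0.008,0.056],"delta_rot":[0,0,0]},{"grip":-0.5,"slide":[0,0.008,0.056],"delta_rot":[0,0,0]},{"grip":-0.5,"slide":[0,0.005,0.034],"delta_rot":[0,0,0]}]'
python3 -m inch '[{"grip":-0.5,"slide":[0.01,0,0],"delta_rot":[0,0,0]},{"grip":-0.5,"slide":[0.03,0,0],"delta_rot":[0,0,0]},{"grip":-0.5,"slide":[0.03,0,0],"delta_rot":[0,0,0]},{"grip":-0.5,"slide":[0.03,0,0],"delta_rot":[0,0,0]},{"grip":-0.5,"slide":[0.02,0,0],"delta_rot":[0,0,0]},{"grip":-0.5,"slide":[0.012,0,0],"delta_rot":[0,0,0]},{"grip":-0.5,"slide":[0.006,0,0],"delta_rot":[0,0,0]},{"grip":-0.5,"slide":[0,0,0],"delta_rot":[0,0,0]},{"grip":-0.5,"slide":[0,0,0],"delta_rot":[0,0,0]},{"grip":-0.5,"slide":[0,0,0],"delta_rot":[0,0,0]}]'
python3 -c "
from h import *
save('scene','s1.png')"
```

```text
t: 15.25
eef_pos: [0.6347, -0.2959, 0.1716]
eef_rot: [-1.444, 1.566, -3.024]
contact_force: [0.3, 0.4, -1.4]
width: 0.0403
t: 16.5
eef_pos: [0.6372, -0.292, 0.0373]
eef_rot: [1.221, 1.569, -0.356]
contact_force: [0.2, -0.3, -1.0]
width: 0.0403
```

View pics/s1.png

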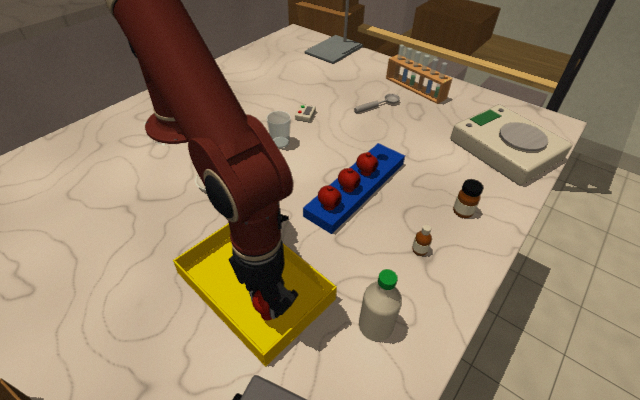

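Bulb is inside the tray (≈(262,302)), clear of walls; three others still stand. Lower the last 7 mm and release.

```bash
python3 -m inch '[{"grip":-0.5,"slide":[0.002,0,0],"delta_rot":[0,0,0]},{"grip":-0.5,"slide":[0.002,0,0],"delta_rot":[0,0,0]},{"grip":-0.5,"slide":[0.002,0,0],"delta_rot":[0,0,0]},{"grip":-0.5,"slide":[0.001,0,0],"delta_rot":[0,0,0]},{"grip":-0.5,"slide":[0,0,0],"delta_rot":[0,0,0]},{"grip":-0.5,"slide":[0,0,0],"delta_rot":[0,0,0]},{"grip":-0.5,"slide":[0,0,0],"delta_rot":[0,0,0]},{"grip":-0.5,"slide":[0,0,0],"delta_rot":[0,0,0]},{"grip":-0.5,"slide":[0,0,0],"delta_rot":[0,0,0]},{"grip":-0.5,"slide":[0,0,0],"delta_rot":[0,0,0]}]'
python3 -m inch '[{"grip":-0.05,"slide":[0,0,0],"delta_rot":[0,0,0]},{"grip":0.02,"slide":[0,0,0],"delta_rot":[0,0,0]},{"grip":0.07,"slide":[0,0,0],"delta_rot":[0,0,0]},{"grip":0.12,"slide":[0,0,0],"delta_rot":[0,0,0]},{"grip":0.2,"slide":[0,0,0],"delta_rot":[0,0,0]},{"grip":0.4,"slide":[0,0,0],"delta_rot":[0,0,0]},{"grip":0.6,"slide":[0,0,0],"delta_rot":[0,0,0]},{"grip":0.8,"slide":[-0.02,0,0],"delta_rot":[0,0,0]},{"grip":0.8,"slide":[-0.04,0,0],"delta_rot":[0,0,0]},{"grip":0.8,"slide":[-0.04,0,0],"delta_rot":[0,0,0]}]'
```

```text
t: 17.8
eef_pos: [0.6367, -0.2917, 0.0296]
eef_rot: [1.615, 1.571, 0.038]
contact_force: [-1.7, -0.2, 3.7]
width: 0.0406
t: 19.05
eef_pos: [0.637, -0.2918, 0.1319]
eef_rot: [1.347, 1.569, -0.23]
contact_force: [0.3, 0.3, 0.2]
width: 0.077
```

```bash
python3 -m inch '[{"grip":1,"slide":[-0.035,0,0],"delta_rot":[0,0,0]},{"grip":1,"slide":[-0.02,0,0],"delta_rot":[0,0,0]},{"grip":1,"slide":[0,-0.0118,-0.0465],"delta_rot":[0,0,0]},{"grip":1,"slide":[0,-0.0118,-0.0465],"delta_rot":[0,0,0]},{"grip":1,"slide":[0,-0.0118,-0.0465],"delta_rot":[0,0,0]},{"grip":1,"slide":[0,-0.0118,-0.0465],"delta_rot":[0,0,0]},{"grip":1,"slide":[0,-0.0118,-0.0465],"delta_rot":[0,0,0]},{"grip":1,"slide":[0,-0.0118,-0.0465],"delta_rot":[0,0,0]},{"grip":1,"slide":[0,0,0],"delta_rot":[0,0,0]},{"grip":1,"slide":[0,0,0],"delta_rot":[0,0,0]}]' 20
python3 -c "
from h import *
save('top','t1.png')"
```

```text
t: 20.3
eef_pos: [0.568, -0.0128, 0.1856]
eef_rot: [1.123, 1.568, -0.453]
contact_force: [0.1, -0.6, -0.9]
width: 0.0852
```

View pics/t1.png

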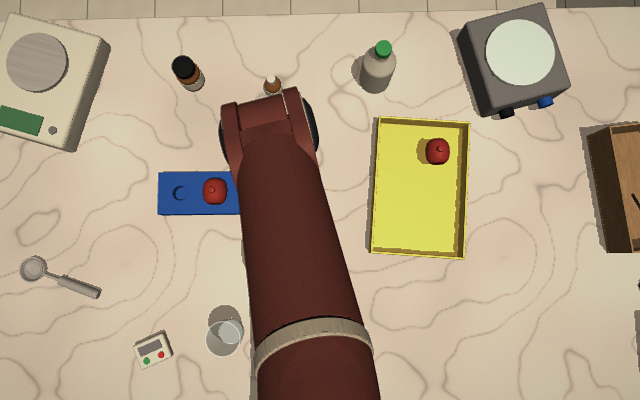

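The first hard bulb stands in the tray at (437,151), and the bulb at (214,190) is still upright. Now nest 1's bulb.

```bash
python3 -m inch '[{"grip":1,"slide":[0.03,-0.001,0],"delta_rot":[0,0,0]},{"grip":1,"slide":[0.035,0,0],"delta_rot":[0,0,0]},{"grip":1,"slide":[0.035,0,0],"delta_rot":[0,0,0]},{"grip":1,"slide":[0.03,0,0],"delta_rot":[0,0,0]},{"grip":1,"slide":[0.02,0,0],"delta_rot":[0,0,0]},{"grip":1,"slide":[0,0,0],"delta_rot":[0,0,0]},{"grip":0.6,"slide":[0,0,0],"delta_rot":[0,0,0]},{"grip":0.4,"slide":[0,0,0],"delta_rot":[0,0,0]},{"grip":0.25,"slide":[0,0,0],"delta_rot":[0,0,0]},{"grip":0.15,"slide":[0,0,0],"delta_rot":[0,0,0]}]' 20
python3 -m inch '[{"grip":0.05,"slide":[0,0,0],"delta_rot":[0,0,0]},{"grip":-0.05,"slide":[0,0,0],"delta_rot":[0,0,0]},{"grip":-0.15,"slide":[0,0,0],"delta_rot":[0,0,0]},{"grip":-0.3,"slide":[0,0,0],"delta_rot":[0,0,0]},{"grip":-0.5,"slide":[0,0,0],"delta_rot":[0,0,0]},{"grip":-0.5,"slide":[0,0,0],"delta_rot":[0,0,0]},{"grip":-0.5,"slide":[0,0,0],"delta_rot":[0,0,0]},{"grip":-0.5,"slide":[-0.01,0,0],"delta_rot":[0,0,0]},{"grip":-0.5,"slide":[-0.02,0,0],"delta_rot":[0,0,0]},{"grip":-0.5,"slide":[-0.03,0,0],"delta_rot":[0,0,0]}]' 28
```

```text
t: 21.6
eef_pos: [0.5665, -0.0123, 0.0348]
eef_rot: [1.147, 1.571, -0.43]
contact_force: [-0.2, 0.1, -0.6]
width: 0.0494
t: 22.85
eef_pos: [0.5659, -0.0123, 0.0943]
eef_rot: [-1.661, 1.569, 3.045]
contact_force: [0.6, 1.4, -0.5]
width: 0.0404
```

```bash
python3 -m inch '[{"grip":-0.5,"slide":[-0.03,0,0],"delta_rot":[0,0,0]},{"grip":-0.5,"slide":[-0.03,0,0],"delta_rot":[0,0,0]},{"grip":-0.5,"slide":[-0.02,0,0],"delta_rot":[0,0,0]},{"grip":-0.5,"slide":[0,-0.0077,0.0355],"delta_rot":[0,0,0]},{"grip":-0.5,"slide":[0,-0.0077,0.0355],"delta_rot":[0,0,0]},{"grip":-0.5,"slide":[0,-0.0077,0.0355],"delta_rot":[0,0,0]},{"grip":-0.5,"slide":[0,-0.0077,0.0355],"delta_rot":[0,0,0]},{"grip":-0.5,"slide":[0,-0.0077,0.0355],"delta_rot":[0,0,0]},{"grip":-0.5,"slide":[0,-0.0077,0.0355],"delta_rot":[0,0,0]},{"grip":-0.5,"slide":[0,0,0],"delta_rot":[0,0,0]}]'
python3 -m inch '[{"grip":-0.5,"slide":[0.01,0,0],"delta_rot":[0,0,0]},{"grip":-0.5,"slide":[0.03,0,0],"delta_rot":[0,0,0]},{"grip":-0.5,"slide":[0.03,0,0],"delta_rot":[0,0,0]},{"grip":-0.5,"slide":[0.03,0,0],"delta_rot":[0,0,0]},{"grip":-0.5,"slide":[0.02,0,0],"delta_rot":[0,0,0]},{"grip":-0.5,"slide":[0.012,0,0],"delta_rot":[0,0,0]},{"grip":-0.5,"slide":[0.003,0,0],"delta_rot":[0,0,0]},{"grip":-0.5,"slide":[0,0,0],"delta_rot":[0,0,0]},{"grip":-0.5,"slide":[0,0,0],"delta_rot":[0,0,0]},{"grip":-0.5,"slide":[0,0,0],"delta_rot":[0,0,0]}]'
```

```text
t: 24.1
eef_pos: [0.5175, -0.2297, 0.174]
eef_rot: [-0.387, 1.568, -1.971]
contact_force: [-0.4, 0.1, -0.3]
width: 0.0405
t: 25.35
eef_pos: [0.5194, -0.2252, 0.04]
eef_rot: [1.222, 1.57, -0.355]
contact_force: [0.0, -0.8, -1.0]
width: 0.0404
```

```bash
python3 -m inch '[{"grip":-0.5,"slide":[0.003,0,0],"delta_rot":[0,0,0]},{"grip":-0.5,"slide":[0.003,0,0],"delta_rot":[0,0,0]},{"grip":-0.5,"slide":[0.002,0,0],"delta_rot":[0,0,0]},{"grip":-0.5,"slide":[0.001,0,0],"delta_rot":[0,0,0]},{"grip":-0.5,"slide":[0.001,0,0],"delta_rot":[0,0,0]},{"grip":-0.5,"slide":[0,0,0],"delta_rot":[0,0,0]},{"grip":-0.5,"slide":[0,0,0],"delta_rot":[0,0,0]},{"grip":-0.5,"slide":[0,0,0],"delta_rot":[0,0,0]},{"grip":-0.5,"slide":[0,0,0],"delta_rot":[0,0,0]},{"grip":-0.5,"slide":[0,0,0],"delta_rot":[0,0,0]}]'
python3 -m inch '[{"grip":-0.05,"slide":[0,0,0],"delta_rot":[0,0,0]},{"grip":0.02,"slide":[0,0,0],"delta_rot":[0,0,0]},{"grip":0.07,"slide":[0,0,0],"delta_rot":[0,0,0]},{"grip":0.12,"slide":[0,0,0],"delta_rot":[0,0,0]},{"grip":0.2,"slide":[0,0,0],"delta_rot":[0,0,0]},{"grip":0.4,"slide":[0,0,0],"delta_rot":[0,0,0]},{"grip":0.6,"slide":[0,0,0],"delta_rot":[0,0,0]},{"grip":0.8,"slide":[-0.02,0,0],"delta_rot":[0,0,0]},{"grip":0.8,"slide":[-0.04,0,0],"delta_rot":[0,0,0]},{"grip":0.8,"slide":[-0.04,0,0],"delta_rot":[0,0,0]}]'
python3 -m inch '[{"grip":0.8,"slide":[-0.05,0,0],"delta_rot":[0,0,0]},{"grip":0.8,"slide":[-0.05,0,0],"delta_rot":[0,0,0]},{"grip":0.8,"slide":[0,0,0.05],"delta_rot":[0,0,0]},{"grip":0.8,"slide":[0,0,0.05],"delta_rot":[0,0,0]},{"grip":0.8,"slide":[0,0,0.05],"delta_rot":[0,0,0]},{"grip":0.8,"slide":[0,0,0.05],"delta_rot":[0,0,0]},{"grip":0.8,"slide":[0,0,0.04],"delta_rot":[0,0,0]},{"grip":0.8,"slide":[0,0,0],"delta_rot":[0,0,0]},{"grip":0.8,"slide":[0,0,0],"delta_rot":[0,0,0]},{"grip":0.8,"slide":[0,0,0],"delta_rot":[0,0,0]}]'
python3 -c "
from h import *
save('top','t2.png');save('scene','s2.png')"
```

```text
t: 26.6
eef_pos: [0.5191, -0.225, 0.0297]
eef_rot: [1.21, 1.571, -0.367]
contact_force: [-1.3, 0.5, 5.0]
width: 0.0403
t: 27.85
eef_pos: [0.5188, -0.2249, 0.1302]
eef_rot: [-2.11, 1.57, 2.596]
contact_force: [0.8, -0.3, 0.3]
width: 0.0768
t: 29.1
eef_pos: [0.5185, -0.463, 0.2296]
eef_rot: [2.69, 1.57, 1.116]
contact_force: [-0.1, -0.1, -0.6]
width: 0.0768
```

View pics/t2.png

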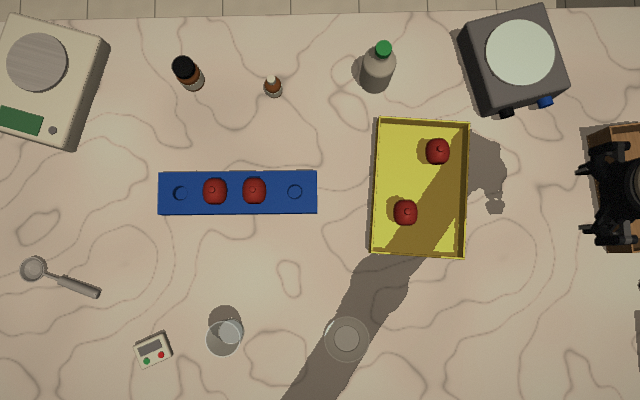

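View pics/s2.png

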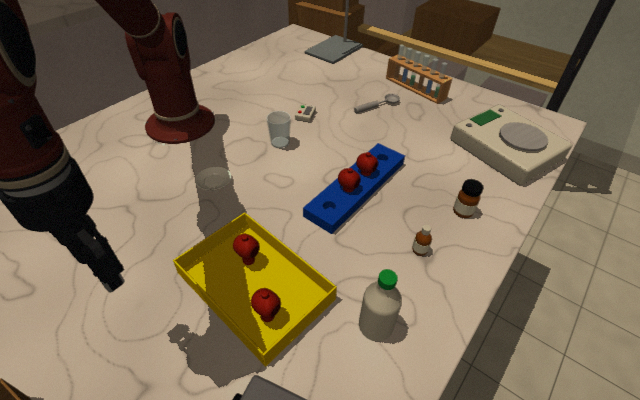

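Both hard bulbs stand in the tray at (437,151) and (405,212). The soft bulbs stand upright in the middle nests at (215,190) and (254,190). Everything else is unmoved, and the gripper is clear with about 0 N on it.

```bash
python3 -c "
from h import *
print(r.observe()['contact_force']);print(job.finish_job())"
```

```text
[-0.18689746 -0.01845392  0.96025747]
the job is handed in; nothing more can be done
None
```

The two hard bulbs are in the discard tray, the two soft ones are still upright in the rack, and the job is handed in at about 29 s.

- **Finding the hard ones:** I pinched all four with the grip limited to 20 N, closing towards 36 mm. Nests 1 and 4, the two end ones, stopped at 42.5 and 42.8 mm, so they are hard. Nests 2 and 3 both gave way to 36.5 mm, so they are soft.
- **Moving them:** I carried the two hard bulbs with a 28 N grip and lowered them onto the tray floor before letting go.
- **Last checks:** The final top and scene pictures show both hard bulbs standing in the tray and both soft bulbs upright in the middle nests. By eye, the other things on the bench are where they started. The gripper was well clear, with no more than 1 N at the wrist.
- **Disagreements:** No check failed. While pinching, the wrist read 5–6.5 N upward, probably because the fingers swing forward as they close.

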